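Seal a loaded culture dish in the bench press

TASK

The dish is loaded in the small white bench press: push its tray fully home, then flip the yellow safety catch right over, away from the lever, and only then pull the red-handled lever towards the front of the press, all the way to its stop. The lever springs back, so finish while still holding it at its stop with the gripper; keep the tray shut and the catch flipped over, and leave the beaker, the brown bottle and the spare dish around the press undisturbed.

Things in the scene. Friction and masses are not known exactly. Their poses are not given: they have to be found in the camera images.
- press: white bench press, fixed: base plate 150 (x) x 180 (y) x 14 mm, housing 130 x 140 mm, top at 100 mm. Origin: centre of its underside; its own -x is its front and faces roughly the robot (turned up to 0.3 rad either way), +y its left, z up. A steel ram (26 mm diameter, at x +42, y +45 mm) stands up to 143 mm high and sinks as the lever is pulled.
- tray (a joint): slide of the loading tray along the press's x, m: 0 = fully home, grows as it comes out of the front (stop at 0.075). Starts 0.040 to 0.065 out. Stays where it is left; about 3 N of friction.
- tray_front (a point): front of the steel bar handle on the tray's grey front panel, in its middle, 34 mm above the table. The bar is 8 mm thick, 60 mm long (along press y); the panel face is 11 mm behind this point, 112 mm wide, from 14 to 54 mm above the table. The dish is fixed on the tray.
- catch (a joint): hinge of the yellow safety catch, rad: 0 = on (starts 0 to 0.1), knob arm upright, tongue lying out to the left across the lever and blocking it. Grows as the knob swings over to the press's right (-y); 1.5 = stop, knob arm flat to the right, tongue upright. Tongue clears the lever from about 0.85; flipped means past 1.1. Stays where it is left; about 2 N at the knob.
- catch_knob (a point): centre of the catch's knob, a yellow cylinder 26 mm long (along press x), 18 mm diameter, 55 mm from the hinge, so 180 mm above the table when on and about 129 mm when fully over (it then lies 29 mm above the housing top). Pinched on its two end faces (along press x) it turns between the fingers but lags by 0.2 rad or so; a push down from above finishes the flip.
- catch_hinge (a point): point on the catch's hinge axis, which runs along press x, 125 mm above the table, 25 mm above the housing top. Fixed on the press.
- lever (a joint): hinge of the lever, rad: 0 = at rest, leaning 0.3 rad back (to press +x) from upright; grows as the handle is pulled to the front (press -x); 0.9 = its stop, leaning 0.6 rad forward. A spring pulls it back to 0: about 2.5 N at the handle at rest, 8 N at the stop. Blocked after about 0.06 rad while the catch is on.
- lever_grip (a point): centre of the red handle, a round bar 20 mm in diameter, 68 mm long (along press y) standing out to the left of the lever's flat steel arm, which is 45 mm (along press y) from this point. 150 mm from the hinge axis: 193 mm above the table at rest, 174 mm at the stop. Pinch it from above across the bar (fingers closing along press x); it turns between the fingers.
- lever_hinge (a point): point on the lever's hinge axis, directly in the handle centre's plane of motion; the axis runs along press y, 50 mm above the table. Fixed on the press.
- beaker: bystander: empty clear beaker 59 x 53 mm, 67 mm high, right of the press. Origin: centre of its underside.
- dropper: bystander: small brown dropper bottle with black cap, 27 mm diameter, 61 mm high, left of and in front of the press. Origin: centre of its underside.
- spare_dish: bystander: closed culture dish 90 mm diameter, 15 mm high, to the right in front of the press. Origin: centre of its underside.

How it is judged:
On the way, in this order (a step that is already met when the one before it is completed fails the run):
1. the tray is fully home, with the catch still on (value of joint tray below 0.005 m and value of joint catch below 0.5 rad and value of joint lever below 0.15 rad), for 0.1 s.
2. the catch is flipped over, with the lever still at rest (value of joint catch above 1.1 rad and value of joint lever below 0.15 rad and value of joint tray below 0.005 m), for 0.1 s.
3. the lever is pulled to its stop with the gripper (value of joint tray below 0.005 m and value of joint catch above 1.1 rad and value of joint lever above 0.78 rad and contact force between the fingers and lever above 2 N), for 0.3 s.
At the end, for the whole second after the job is handed in: tray within 5 mm of home, catch past 1.1 rad, lever past 0.78 rad (stop at 0.9) and the fingers pressing on it with more than 2 N, through the last second (all of step 3); the arm keeps its last pose, push and grip.
It fails at once if the lever is pulled past 0.2 rad while the catch is not flipped over (value of joint lever above 0.2 rad and value of joint catch below 0.85 rad).
It fails at once if the glass beaker is pushed more than 25 mm or tipped (distance of beaker from where it was at the start of the episode above 0.025 m or angle between beaker's own z axis and vertical above 0.4 rad).
It fails at once if the brown bottle is pushed more than 25 mm or tipped (distance of dropper from where it was at the start of the episode above 0.025 m or angle between dropper's own z axis and vertical above 0.4 rad).
It fails at once if the spare dish is pushed more than 25 mm or tipped (distance of spare_dish from where it was at the start of the episode above 0.025 m or angle between spare_dish's own z axis and vertical above 0.4 rad).
It also fails if it takes over 69 s, if anything falls off the work surface, if the arm or the gripper's body presses on something with over 40 N, if the wrist force passes 120 N, or if a joint passes its speed limit or range.

ROBOT

A 6-joint arm with a two-finger parallel gripper is mounted at the origin on a cart in front of the work surface, level with it; the furniture and walls round the work are solid. World frame = base frame: x ahead of the robot, y to its left, z up, the work surface at z = 0. Lengths are in m, angles in rad, forces in N, time in s.
With the tool pointing down it reaches from about 0.35 to 0.975 m from the base axis. Payload 4.9 kg.
Tool frame: the origin (TCP) lies between the finger pads; the fingertips stand 25 mm ahead of it and the grasp point (between the pads) lies 6 mm ahead of it; z points along the fingers, y is the line along which they close (so a half turn about z gives the same grasp; the last joint's range is limited). The gripper opens to 85 mm and grips with 20 to 120 N. Pads are 22 mm wide; open, the fingers measure 114 mm over their backs; the gripper's body (76 mm by 85 mm) begins 54 mm behind the grasp point. The pads swing forward as they close: fully open they stand 13 mm farther back than shut.
Start: joints at [1.081, 0.053, 1.613, -0, 1.476, -0.119], TCP at [0.226, 0.583, 0.256] pointing down, gripper open.
Joint ranges: [-3.01, 3.01], [-1.01, 2.22], [0.06, 2.58], [-1.02, 4.17], [0.09, 2.62], [-3.14, 3.14]. Speed limits (rad/s): [2.57, 2.57, 3.14, 3.14, 3.14, 3.14].

INTERFACE

Orientations are given as a unit quaternion [x, y, z, w].
In Python, from plant import robot gives the robot as it stands.
- The arm moves only by the tool apply_moves, never from a script. Its argument "plan" is a list that holds one entry, the list of rows, each a list of 7 numbers: the shift along the tool's x, y, z normalised to -1 to 1, where 1 is 25 cm, then the turn, a rotation vector about the tool's x, y, z normalised to -1 to 1, where 1 is 360 degrees, then the finger opening in mm, from 0 to 85.4. In form: [[[tx, ty, tz, rx, ry, rz, hand], ...]]. A call has 1 to 20 rows; each row shifts and turns the commanded pose from where the row before left it, along the tool's axes as they then stand; what a row does not reach is not made up. A row lasts 1/8 s, in which the tool goes at most 62.5 mm and 10.7 degrees, less where a joint would pass 70% of its speed; a pose out of reach is approached as far as the arm can. A call with a number of a shift or a turn outside -1 to 1 is refused whole. A call with a gripper value outside its range is refused whole. The fingers move at their own pace and stop on an object; "force" is the grip in N (left out, the last holds). Time passes only in rows, so rows that do not move let the fingers close. It gives the time, the measured TCP pose, the force, the opening and the grip force at its end, in the units of the state.
- robot.observe(): the state, without advancing time (a new reading comes with each control period).
- robot.grab_frame(name): name is "scene" or "top" or "wrist"; returns the picture (480x640x3 uint8, red, green, blue); there is no depth.
- robot.calibration(name): a dict with "K" (3x3 intrinsics, pixels), "D" ([k1, k2, p1, p2, k3] as OpenCV has them; the pictures are not rectified), "R" (3x3) and "t" (3): a world point X has camera coordinates R X + t. Camera axes: x right, y down, z forward; pixel columns grow to the right and rows downward; lengths in m; the calibration is good to about 2 mm. A picture is of the moment at which its call begins: read the wrist's pose just before it. calibration takes no time and is no camera call; for the wrist camera it gives the pose at the moment of the call.
- robot.job_done(): hands the job in; it is judged then, once.
The state is a dict: "clock": time; "joint_positions": joint angles; "qd": joint speeds; "tau": joint torques, N m; "ee_pos": TCP position; "eef_rot": TCP orientation; "force": force on the tool from outside, world axes, zero at the start; "wrist_torque": the same for the moment, N m; "grip_width": finger opening in m; "gripper_force": force on a finger pad.
Only numpy, scipy, OpenCV 4.12 (cv2) and the standard library are available. Lean on these libraries where they do the work, as an engineer would, in place of code of your own. Each camera call takes 0.05 s, during which the arm holds its last target. There are 200 camera calls.

## Working session

There is one attempt and no reset: what is moved stays moved. The work goes in short steps, Python scripts to look and compute and a tool call to move; the robot and the scene stay as the last step left them, time stands still between calls to the robot, and variables do not carry over. Pictures are saved under pics/ and viewed, at most 10 in all, crops included, and the job is handed in when it is done.

Besides the shell and the picture viewer there is one more tool, called by a JSON object that holds its "method" and its "body", one argument or row to a line. apply_moves: Moves the arm, as the interface text tells. Scaled input: -1 to 1 covers 25 cm each way for a shift and 360 degrees each way for a turn. Its arguments: {"type":"object","properties":{"plan":{"type":"array"},"force":{"type":"number"}},"required":["plan"]}

```bash
ls; mkdir -p pics; python3 - <<'E'
from plant import robot
import cv2
for n in("scene","top"):
    im=robot.grab_frame(n); cv2.imwrite(f"pics/{n}0.png",im[:,:,::-1])
    c=robot.calibration(n); print(n,c)
print(robot.observe())
E
```

```text
pics
scene {'K': array([[532.09950704,   0.        , 317.24659747],
       [  0.        , 532.09950704, 238.70154648],
       [  0.        ,   0.        ,   1.        ]]), 'D': array([0.04591744, 0.        , 0.        , 0.        , 0.        ]), 'R': array([[ 0.73100666, -0.68224133,  0.01326774],
       [-0.33069659, -0.37120791, -0.8676661 ],
       [ 0.59688276,  0.62988209, -0.49697033]]), 't': array([-0.44804951,  0.28950895,  0.64380235])}
top {'K': array([[459.81030158,   0.        , 317.75504579],
       [  0.        , 459.81030158, 246.37055747],
       [  0.        ,   0.        ,   1.        ]]), 'D': array([-0.01186166,  0.        ,  0.        ,  0.        ,  0.        ]), 'R': array([[-0.00160806, -0.99991198, -0.01316987],
       [-0.998509  ,  0.00232412, -0.05453778],
       [ 0.05456359,  0.01306253, -0.99842485]]), 't': array([-0.06548587,  0.53385936,  0.97819168])}
{'clock': 0.1, 'joint_positions': array([ 1.08100147e+00,  5.33010159e-02,  1.61418275e+00, -2.43758438e-06,
        1.47599558e+00, -1.19027076e-01]), 'qd': array([-0.00072963, -0.00240058, -0.0026498 ,  0.0019578 , -0.00082191,
       -0.00072624]), 'tau': array([-5.53008449e-04, -3.94905388e+01, -3.71362889e+01, -1.69517662e-04,
        3.91708381e-03, -1.40602546e-05]), 'ee_pos': array([0.22622337, 0.58205659, 0.25516404]), 'eef_rot': array([ 1.84323662e-01,  9.82865147e-01, -9.00334195e-04, -2.81591656e-04]), 'force': array([ 2.64884092e-01,  1.40999249e-04, -6.57574385e-01]), 'wrist_torque': array([-0.00404196, -0.01341069, -0.0464614 ]), 'gripper_force': 0.0, 'grip_width': 0.08531710960733932}
```

View pics/scene0.png

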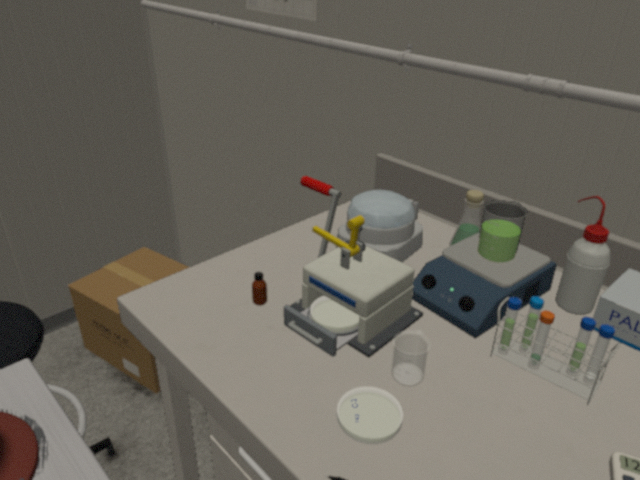

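View pics/top0.png

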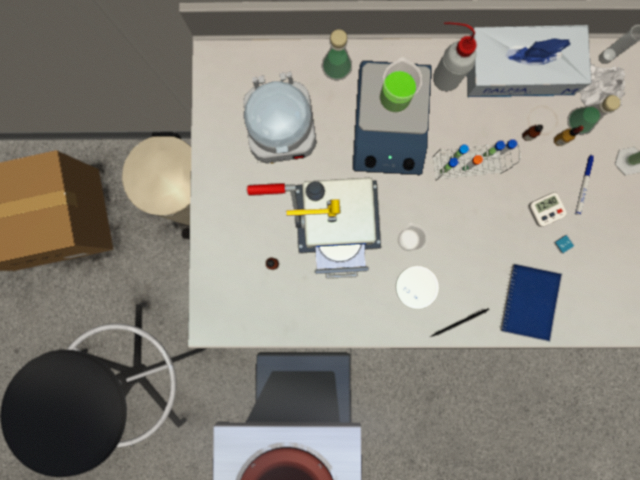

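The scene view shows the press, with the red handle at about (318,186), the knob at (354,225) and the tray bar at (308,330). In the top view they are at (267,188), (334,207) and (341,274). The bottle is at (272,263), the spare dish at (418,287) and the beaker at (411,238). Next I'll take enlarged crops and colour masks.

```bash
cat > h.py <<'E'
import numpy as np, cv2
from plant import robot
def ray(n,uv,c=None):
    c=c or robot.calibration(n)
    p=cv2.undistortPoints(np.array([[uv]],float),c["K"],c["D"])[0,0]
    R=c["R"]; d=R.T@np.array([p[0],p[1],1]); o=-R.T@c["t"]; return o,d/np.linalg.norm(d)
def onz(n,uv,z,c=None):
    o,d=ray(n,uv,c); return o+d*(z-o[2])/d[2]
def tri(a,b):
    (o1,d1),(o2,d2)=a,b
    s=np.linalg.lstsq(np.c_[d1,-d2],o2-o1,rcond=None)[0]
    p,q=o1+s[0]*d1,o2+s[1]*d2; return (p+q)/2,np.linalg.norm(p-q)
def proj(n,X,c=None):
    c=c or robot.calibration(n)
    return cv2.projectPoints(np.array([X],float),cv2.Rodrigues(c["R"])[0],c["t"],c["K"],c["D"])[0][0,0]
def mask(im,lo,hi,roi):
    h=cv2.cvtColor(im,cv2.COLOR_BGR2HSV); m=cv2.inRange(h,lo,hi)
    z=np.zeros_like(m); x0,y0,x1,y1=roi; z[y0:y1,x0:x1]=m[y0:y1,x0:x1]; return z
E
python3 - <<'E'
from h import *
s=cv2.imread("pics/scene0.png"); t=cv2.imread("pics/top0.png")
cv2.imwrite("pics/c1.png",np.hstack([cv2.resize(s[165:365,270:430],None,fx=2.5,fy=2.5,interpolation=2),cv2.resize(t[165:285,240:400],None,fx=2.5,fy=2.5,interpolation=2).__class__ and cv2.copyMakeBorder(cv2.resize(t[165:285,240:400],None,fx=2.5,fy=2.5,interpolation=2),0,200,0,0,0)]))
def ends(m):
    p=np.argwhere(m)[:,::-1].astype(np.float32); r=cv2.minAreaRect(p); b=cv2.boxPoints(r)
    c=p.mean(0); e=np.linalg.svd(p-c,full_matrices=False)[2][0]; k=(p-c)@e
    return len(p),c,c+e*k.min(),c+e*k.max()
rt=ends(mask(t,(0,150,80),(8,255,255),(240,170,300,205))); print("red top",rt)
m=mask(s,(0,150,80),(8,255,255),(290,165,345,205))|mask(s,(172,150,80),(180,255,255),(290,165,345,205))
rs=ends(m); print("red scene",rs)
print(tri(ray("top",rt[1]),ray("scene",rs[1])))
a=onz("top",rt[2],.2);b=onz("top",rt[3],.2);print(a,b,np.linalg.norm(a-b))
for n,im,roi in(("top",t,(280,190,350,225)),("scene",s,(305,210,370,260))):
    m=mask(im,(18,150,80),(32,255,255),roi); print(n,ends(m))
E
```

```text
red top (345, array([265.71884, 188.92174], dtype=float32), array([284.1666, 187.8393], dtype=float32), array([247.05965, 190.01659], dtype=float32))
red scene (283, array([315.52298, 184.4417 ], dtype=float32), array([301.19852, 178.51978], dtype=float32), array([329.64417, 190.27959], dtype=float32))
(array([0.62670503, 0.02339801, 0.19471538]), np.float64(0.0005477133674775597))
[ 0.62733145 -0.00975446  0.2       ] [0.62373147 0.05597915 0.2       ] 0.06583211580819523
top (349, array([318.6189 , 209.85387], dtype=float32), array([339.04785, 207.39816], dtype=float32), array([286.95908, 213.65959], dtype=float32))
scene (542, array([344.6882 , 235.19742], dtype=float32), array([364.44955, 233.17683], dtype=float32), array([313.955  , 238.33986], dtype=float32))
```

View pics/c1.png

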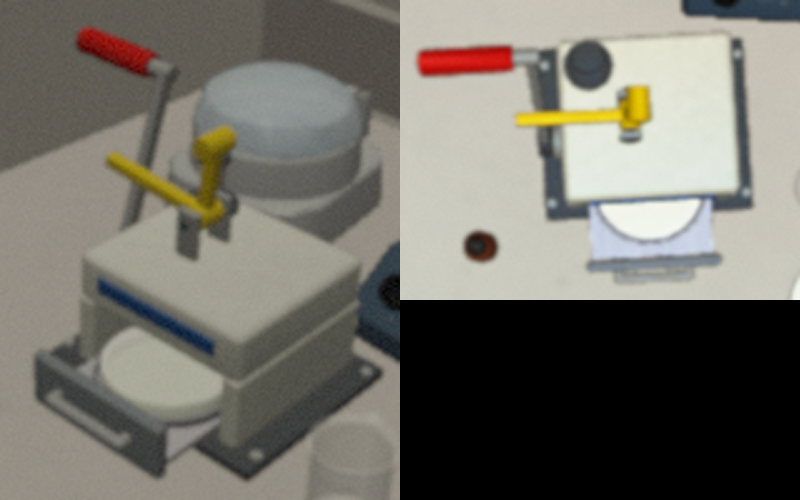

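The crops show, in full-image pixels, the knob centre at top (335.2,206.6) and scene (356,222), the tray bar front at top (341.6,277), and the housing edges giving a yaw of about 0.05.

```bash
python3 - <<'E'
from h import *
k,g=tri(ray("top",(335.2,206.6)),ray("scene",(356.,221.8))); print("knob",k,g)
T=lambda u,v:(240+(u-400)/2.5,165+v/2.5); S=lambda u,v:(270+u/2.5,165+v/2.5)
C=[onz("top",T(*p),.1) for p in((560,42),(728,35),(738,193),(567,202))]; print(np.round(C,4))
psi=[np.arctan2(-(a-b)[0],(a-b)[1]) for a,b in((C[0],C[1]),(C[3],C[2]))]; 
bl,br=onz("top",T(614,282),.034),onz("top",T(693,277),.034)
pl,pr=onz("top",T(588,269),.054),onz("top",T(719,262),.054)
psi+=[np.arctan2(-(a-b)[0],(a-b)[1]) for a,b in((bl,br),(pl,pr))]; print("psi",psi)
p=.053; X=np.array([np.cos(p),np.sin(p),0]);Y=np.array([-np.sin(p),np.cos(p),0]); O=np.mean(C,0);O[2]=0
print("O",O)
for n,q in(("knob",k),("bar",(bl+br)/2),("panel",(pl+pr)/2),("grip",np.array([.6267,.0234,.193])),
 ("drop",onz("top",(272,263.5),.06)),("dish",onz("top",(418,287),.015)),("beaker",onz("top",(412,237.5),.06))):
    print(n,np.round(q,4),"press",np.round([(q-O)@X,(q-O)@Y],4))
print("bar scene front", onz("scene",S(88,420),.034))
# yaw-only turn of start tool to tool y = press x (tool down)
from scipy.spatial.transform import Rotation as R
r=R.from_quat(robot.observe()["eef_rot"]); print(r.as_matrix().round(3))
E
```

```text
knob [ 0.59749549 -0.1013127   0.18015082] 0.002887629987121806
[[ 0.6576 -0.0405  0.1   ]
 [ 0.6627 -0.174   0.1   ]
 [ 0.537  -0.1808  0.1   ]
 [ 0.5302 -0.0461  0.1   ]]
psi [np.float64(0.03798279528906564), np.float64(0.05030842694539434), np.float64(0.06156482438176447), np.float64(0.051648813213286)]
O [ 0.59688758 -0.110336    0.        ]
knob [ 0.5975 -0.1013  0.1802] press [0.0011 0.009 ]
bar [ 0.4683 -0.1165  0.034 ] press [-0.1287  0.0007]
panel [ 0.4801 -0.1158  0.054 ] press [-0.1169  0.0008]
grip [0.6267 0.0234 0.193 ] press [0.0369 0.132 ]
drop [0.4962 0.027  0.06  ] press [-0.0933  0.1425]
dish [ 0.4461 -0.2811  0.015 ] press [-0.1597 -0.1625]
beaker [ 0.549  -0.2609  0.06  ] press [-0.0558 -0.1479]
bar scene front [ 0.47445592 -0.12004999  0.034     ]
[[-0.932  0.362 -0.001]
 [ 0.362  0.932 -0.002]
 [ 0.    -0.002 -1.   ]]
```

{"method": "apply_moves", "body": {
  "plan": [
    [[0,0,0,0,0,-0.0225,0],[0,0,0,0,0,-0.0225,0],[0,0,0,0,0,-0.0225,0],[-0.037,-0.178,0,0,0,0,0],[-0.037,-0.178,0,0,0,0,0],[-0.037,-0.178,0,0,0,0,0],[-0.037,-0.178,0,0,0,0,0],[-0.037,-0.178,0,0,0,0,0],[-0.037,-0.178,0,0,0,0,0],[-0.037,-0.178,0,0,0,0,0],[-0.037,-0.178,0,0,0,0,0],[-0.037,-0.178,0,0,0,0,0],[-0.037,-0.178,0,0,0,0,0],[-0.037,-0.178,0,0,0,0,0],[-0.037,-0.178,0,0,0,0,0],[-0.037,-0.178,0,0,0,0,0],[-0.037,-0.178,0,0,0,0,0],[-0.037,-0.178,0,0,0,0,0],[-0.037,-0.178,0,0,0,0,0],[0,0,0,0,0,0,0]]
  ],
  "force": 40
}}

```text
clock: 2.6
ee_pos: [0.4121, -0.1226, 0.2557]
eef_rot: [-0.025, 1.0, 0.0, -0.001]
force: [-0.3, 0.4, -0.6]
grip_width: 0.0001
gripper_force: 0.0
```

{"method": "apply_moves", "body": {
  "plan": [
    [[0,0,0.166,0,0,0,0],[0,0,0.166,0,0,0,0],[0,0,0.166,0,0,0,0],[0,0,0.166,0,0,0,0],[0,0,0.166,0,0,0,0],[0,0,0,0,-0.0185,0,0],[0,0,0,0,-0.0185,0,0],[0,0,0,0,-0.0185,0,0],[0,0,0,0,0,0,0]]
  ]
}}

```text
clock: 3.72
ee_pos: [0.4105, -0.1193, 0.0475]
eef_rot: [-0.026, 0.985, 0.005, 0.172]
force: [0.3, -0.3, 0.5]
grip_width: 0.0
gripper_force: 0.0
```

{"method": "apply_moves", "body": {
  "plan": [
    [[-0.0376,0,0.0137,0,0,0,0],[-0.0376,0,0.0137,0,0,0,0],[-0.0376,0,0.0137,0,0,0,0],[-0.0376,0,0.0137,0,0,0,0],[-0.0376,0,0.0137,0,0,0,0],[-0.0376,0,0.0137,0,0,0,0],[-0.0376,0,0.0137,0,0,0,0],[0,0,0,0,0,0,0]]
  ]
}}

```text
clock: 4.72
ee_pos: [0.483, -0.1169, 0.049]
eef_rot: [-0.026, 0.984, 0.005, 0.174]
force: [1.5, 0.0, 0.1]
grip_width: 0.0001
gripper_force: 0.0
```

{"method": "apply_moves", "body": {
  "plan": [
    [[-0.0188,0,0.0068,0,0,0,0],[-0.0188,0,0.0068,0,0,0,0],[0,0,0,0,0,0,0]]
  ]
}}

```text
clock: 5.1
ee_pos: [0.4925, -0.1164, 0.0489]
eef_rot: [-0.026, 0.984, 0.005, 0.174]
force: [-0.2, 1.4, -0.0]
grip_width: -0.0
gripper_force: 0.3
```

{"method": "apply_moves", "body": {
  "plan": [
    [[-0.0188,0,0.0068,0,0,0,0]]
  ]
}}

```text
clock: 5.22
ee_pos: [0.497, -0.116, 0.0487]
eef_rot: [-0.026, 0.985, 0.005, 0.173]
force: [-2.5, -0.9, 0.0]
grip_width: -0.0002
gripper_force: 1.2
```

{"method": "apply_moves", "body": {
  "plan": [
    [[-0.0112,0,0.0041,0,0,0,0]]
  ]
}}

```text
clock: 5.35
ee_pos: [0.4986, -0.1156, 0.0477]
eef_rot: [-0.027, 0.985, 0.005, 0.171]
force: [-14.7, -1.9, 4.7]
grip_width: 0.0002
gripper_force: 5.9
```

```bash
python3 - <<'E'
from h import *
s=robot.grab_frame("scene")[:,:,::-1]; t=robot.grab_frame("top")[:,:,::-1]
f=lambda i:cv2.resize(i,(400,500),interpolation=2)
cv2.imwrite("pics/c2.png",np.hstack([f(s[165:365,270:430]),f(t[165:365,240:400])]))
E
```

```text
(no output)
```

View pics/c2.png

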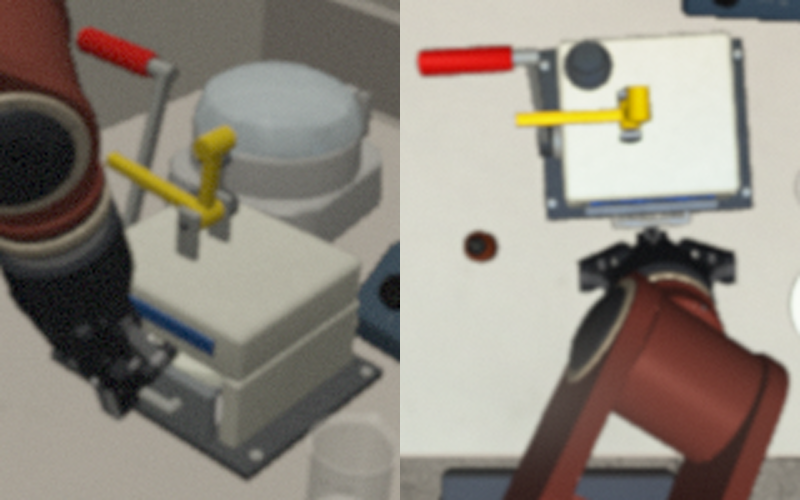

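The bar front is now right at the base plate's front edge (crop 222 against 215), and the force jumped to 15 N, so the tray looks home. One short push will confirm it.

{"method": "apply_moves", "body": {
  "plan": [
    [[-0.0075,0,0.0027,0,0,0,0],[0,0,0,0,0,0,0]]
  ]
}}

```text
clock: 5.7
ee_pos: [0.4991, -0.1151, 0.0465]
eef_rot: [-0.027, 0.985, 0.006, 0.169]
force: [-13.0, -2.2, 3.0]
grip_width: 0.0003
gripper_force: 5.8
```

{"method": "apply_moves", "body": {
  "plan": [
    [[0.0376,0,-0.0137,0,0,0,0],[0.0376,0,-0.0137,0,0,0,0],[0.0376,0,-0.0137,0,0,0,0],[0.0376,0,-0.0137,0,0,0,0],[0,0,0,0,0.0185,0,0],[0,0,0,0,0.0185,0,0],[0,0,0,0,0.0185,0,0],[0,0,-0.168,0,0,0.025,0],[0,0,-0.168,0,0,0.025,0],[0,0,-0.168,0,0,0.025,0],[0,0,-0.168,0,0,0.025,0],[0,0,-0.168,0,0,0.025,0],[0,0,-0.168,0,0,0.025,0],[0,0,0,0,0,0.025,0],[0,0,0,0,0,0.025,0],[0,0,0,0,0,0.025,0],[0,0,0,0,0,0.025,0],[0,0,0,0,0,0,0]]
  ]
}}

```text
clock: 7.95
ee_pos: [0.4618, -0.1179, 0.3008]
eef_rot: [0.687, 0.726, 0.0, 0.0]
force: [0.1, 0.5, -1.1]
grip_width: -0.0001
gripper_force: 0.0
```

{"method": "apply_moves", "body": {
  "plan": [
    [[0.0454,0.1363,0,0,0,0,0],[0.0454,0.1363,0,0,0,0,0],[0.0454,0.1363,0,0,0,0,0],[0.0454,0.1363,0,0,0,0,0],[0,0,0.125,0,0,0,0],[0,0,0.125,0,0,0,0],[0,0,0.125,0,0,0,0],[0,0,0.125,0,0,0,0],[0,0,0,0,0,0,0]]
  ]
}}

```text
clock: 9.07
ee_pos: [0.5936, -0.0649, 0.1725]
eef_rot: [0.687, 0.726, -0.002, -0.003]
force: [0.0, 0.8, 0.3]
grip_width: -0.0001
gripper_force: 0.0
```

{"method": "apply_moves", "body": {
  "plan": [
    [[-0.04,0,0,0,0,0,0],[-0.04,0,0,0,0,0,0],[-0.04,0,0,0,0,0,0],[-0.04,0,0,0,0,0,0],[-0.04,0,0,0,0,0,0],[-0.04,0,0,0,0,0,0],[0,0,0,0,0,0,0]]
  ]
}}

```text
clock: 9.95
ee_pos: [0.599, -0.1266, 0.1757]
eef_rot: [0.688, 0.725, -0.001, 0.001]
force: [0.2, 0.8, 0.2]
grip_width: -0.0003
gripper_force: 0.0
```

```bash
python3 - <<'E'
from h import *
s=robot.grab_frame("scene")[:,:,::-1]
cv2.imwrite("pics/c3.png",cv2.resize(s[165:365,270:430],(400,500),interpolation=2))
E
```

```text
(no output)
```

View pics/c3.png

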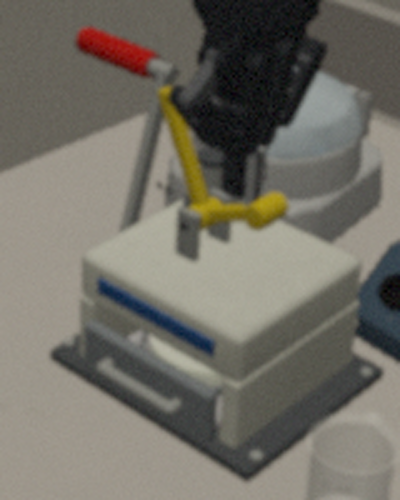

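The knob has swung to the right, at about crop (268,208), and the tongue is almost upright. I'll finish the flip from above.

{"method": "apply_moves", "body": {
  "plan": [
    [[0,0,-0.08,0,0,0,0],[0,0,-0.08,0,0,0,0],[-0.06,0,0,0,0,0,0],[-0.06,0,0,0,0,0,0],[0,0,0.08,0,0,0,0],[0,0,0.06,0,0,0,0],[0,0,0.032,0,0,0,0],[0,0,0.024,0,0,0,0],[0,0,0,0,0,0,0]]
  ]
}}

```text
clock: 11.12
ee_pos: [0.5997, -0.1544, 0.1648]
eef_rot: [0.688, 0.726, -0.0, -0.002]
force: [-0.2, 0.3, -0.3]
grip_width: -0.0001
gripper_force: 0.0
```

{"method": "apply_moves", "body": {
  "plan": [
    [[0,0,0.012,0,0,0,0],[0,0,0,0,0,0,0]]
  ]
}}

```text
clock: 11.38
ee_pos: [0.6004, -0.1547, 0.1633]
eef_rot: [0.688, 0.726, -0.0, -0.001]
force: [0.4, 0.7, -0.3]
grip_width: 0.0
gripper_force: 0.0
```

{"method": "apply_moves", "body": {
  "plan": [
    [[0,0,0.012,0,0,0,0],[0,0,0,0,0,0,0]]
  ]
}}

```text
clock: 11.62
ee_pos: [0.6008, -0.1549, 0.1624]
eef_rot: [0.688, 0.726, 0.0, -0.0]
force: [-2.7, 1.3, 7.4]
grip_width: -0.0002
gripper_force: 3.6
```

```bash
python3 - <<'E'
from h import *
s=robot.grab_frame("scene")[:,:,::-1]
cv2.imwrite("pics/c4.png",cv2.resize(s[165:365,270:430],(400,500),interpolation=2))
E
```

```text
(no output)
```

View pics/c4.png

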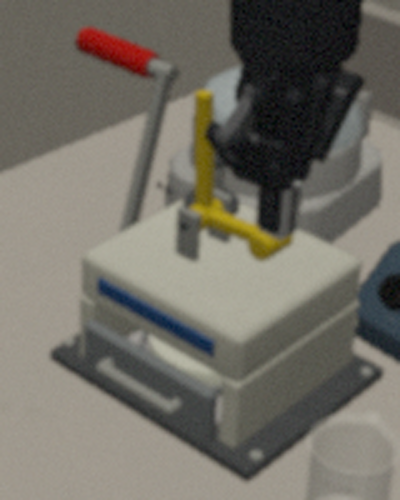

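The catch is fully over: the tongue is upright at crop (205,150) and the knob lies flat at (270,245). Next is the lever handle.

{"method": "apply_moves", "body": {
  "plan": [
    [[0,0,-0.138,0,0,0,0],[0,0,-0.138,0,0,0,0],[0,0,-0.138,0,0,0,0],[0,0,-0.138,0,0,0,0],[0.1413,0.0282,0,0,0,0,60],[0.1413,0.0282,0,0,0,0,60],[0.1413,0.0282,0,0,0,0,60],[0.1413,0.0282,0,0,0,0,60],[0.1413,0.0282,0,0,0,0,60],[0,0,0,0,0,0,60],[0,0,0,0,0,0,60]]
  ]
}}

```text
clock: 13.05
ee_pos: [0.6263, 0.0229, 0.2986]
eef_rot: [0.688, 0.726, -0.0, -0.0]
force: [1.1, 0.1, -1.0]
grip_width: 0.06
gripper_force: 0.0
```

{"method": "apply_moves", "body": {
  "plan": [
    [[0,0,0.103,0,0,0,60],[0,0,0.103,0,0,0,60],[0,0,0.103,0,0,0,60],[0,0,0.09,0,0,0,60],[0,0,0,0,0,0,60]]
  ]
}}

```text
clock: 13.68
ee_pos: [0.625, 0.0224, 0.1963]
eef_rot: [0.688, 0.725, -0.001, -0.002]
force: [-0.3, -0.3, -0.1]
grip_width: 0.0602
gripper_force: 0.0
```

Close the gripper.

{"method": "apply_moves", "body": {
  "plan": [
    [[0,0,0,0,0,0,10],[0,0,0,0,0,0,10],[0,0,0,0,0,0,10],[0,0,0,0,0,0,10],[0,0,0,0,0,0,10],[0,0,0,0,0,0,10]]
  ],
  "force": 50
}}

```text
clock: 14.42
ee_pos: [0.6276, 0.023, 0.2008]
eef_rot: [0.688, 0.726, 0.001, 0.002]
force: [4.8, 0.0, 6.1]
grip_width: 0.0187
gripper_force: 49.0
```

{"method": "apply_moves", "body": {
  "plan": [
    [[0,-0.0438,-0.012,0,0,0,10],[0,-0.0438,-0.008,0,0,0,10],[0,-0.0448,-0.0052,0,0,0,10],[0,-0.0448,-0.0016,0,0,0,10],[0,-0.0448,0.0016,0,0,0,10],[0,-0.0448,0.0052,0,0,0,10],[0,-0.0438,0.008,0,0,0,10],[0,-0.0438,0.012,0,0,0,10],[0,0,0,0,0,0,10]]
  ]
}}

```text
clock: 15.55
ee_pos: [0.5409, 0.0182, 0.2033]
eef_rot: [0.688, 0.726, 0.004, 0.004]
force: [5.6, 0.0, 10.2]
grip_width: 0.0183
gripper_force: 51.8
```

{"method": "apply_moves", "body": {
  "plan": [
    [[0,-0.0418,0.0148,0,0,0,10],[0,-0.0418,0.018,0,0,0,10],[0,-0.039,0.021,0,0,0,10],[0,-0.039,0.024,0,0,0,10],[0,0,0,0,0,0,10]]
  ]
}}

```text
clock: 16.18
ee_pos: [0.5006, 0.016, 0.1829]
eef_rot: [0.688, 0.726, 0.004, 0.004]
force: [7.7, -0.0, 7.9]
grip_width: 0.0183
gripper_force: 53.5
```

{"method": "apply_moves", "body": {
  "plan": [
    [[0,-0.016,0.012,0,0,0,10],[0,0,0,0,0,0,10],[0,0,0,0,0,0,10],[0,0,0,0,0,0,10]]
  ]
}}

```text
clock: 16.68
ee_pos: [0.4988, 0.0159, 0.1817]
eef_rot: [0.688, 0.726, 0.005, 0.006]
force: [9.5, 0.8, 10.7]
grip_width: 0.0182
gripper_force: 53.7
```

```bash
python3 - <<'E'
from h import *
s=robot.grab_frame("scene")[:,:,::-1]; t=robot.grab_frame("top")[:,:,::-1]
f=lambda i:cv2.resize(i,(400,500),interpolation=2)
cv2.imwrite("pics/c5.png",np.hstack([f(s[165:365,270:430]),f(t[165:365,240:400])]))
E
```

```text
(no output)
```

View pics/c5.png

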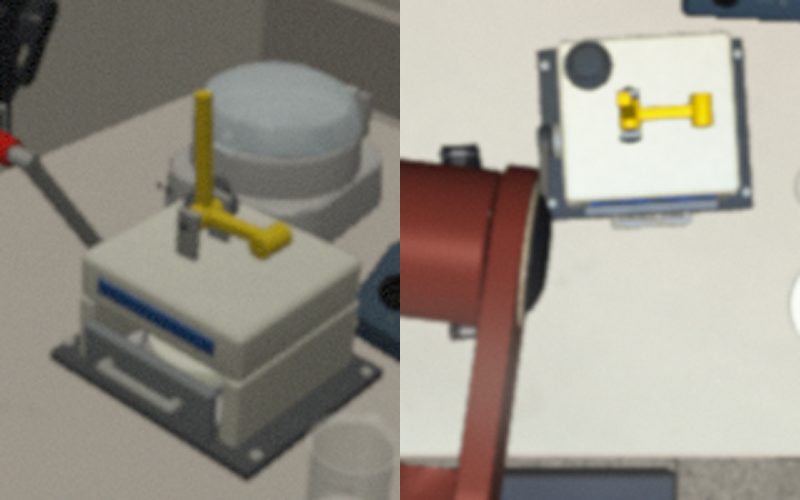

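The lever is held forward at its stop, having moved 129 mm as expected. The tray is shut and the catch is over, so I'll hand the job in.

```bash
python3 -c "
from plant import robot
print(robot.job_done())"
```

```text
the job is handed in; nothing more can be done
None
```

I handed the job in at about 17 s with the tray pushed home, the catch flipped fully over and the gripper holding the lever at its stop; I never touched the beaker, bottle or spare dish, and the hand-in returned no verdict.

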